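# Call the bead repairer and point out the bead and its finial cap

## Robot

A 7-joint arm with a two-finger parallel gripper is mounted at the origin on the work surface. World frame = base frame: x ahead of the robot, y to its left, z up, the work surface at z = 0. Lengths are in m, angles in rad, forces in N, time in s.
With the tool pointing down it reaches from about 0.425 to 0.925 m from the base axis. Payload 6.8 kg.
Tool frame: the origin (TCP) lies midway between the tips of the shut fingers; the grasp point (between the pads) lies 19 mm behind it (grip_point_offset is the z of the grasp point in the tool frame, in m); z points along the fingers, y is the line along which they close (so a half turn about z gives the same grasp; the last joint's range is limited). The gripper opens to 85 mm and grips with 20 to 120 N. Pads are 22 mm wide; open, the fingers measure 114 mm over their backs; the gripper's body (76 mm by 85 mm) begins 54 mm behind the grasp point. The pads swing forward as they close: fully open they stand 13 mm farther back than shut.
Start: joints at [-1.427, 0.477, 0.022, 1.555, -0.011, 1.109, -0.083], TCP at [0.168, 0.654, 0.231] pointing down, gripper open.
Joint ranges: [-2.96, 2.96], [-0.34, 2.1], [-1.41, 1.46], [0.24, 2.44], [-1.37, 4.51], [0.17, 1.92], [-2.96, 2.96]. Speed limits (rad/s): [2.39, 2.39, 3.14, 3.14, 3.14, 3.14, 3.14].

## Interface

Orientations are given as a rotation vector (axis times angle).
In Python, from bench import get_obs, grab_frame, calibration, hand_in, grip_point_offset gives the robot as it stands.
- The arm moves only by the shell command python3 -m pendant 'ROWS' [OPENING] [FORCE]. ROWS is a JSON object of lists of equal length, an entry for each row: "translation": the shift along the world's x, y, z in units of 25 mm (1.0 is 25 mm), a list of three; "delta_rot": the turn, a rotation vector about the world's x, y, z in units of 5 degrees (1.0 is 5 degrees), a list of three. In form: {"translation": [[dx, dy, dz], ...], "delta_rot": [[rx, ry, rz], ...]}. A call has 1 to 12 rows; each row is the pose to reach, as a shift and turn from the pose commanded when the call began; what a row does not reach only later rows make up. A row lasts 1/8 s, in which the tool goes at most 62.5 mm and 10.7 degrees, less where a joint would pass 70% of its speed; a pose out of reach is approached as far as the arm can. A call with a gripper value outside its range is refused whole. OPENING is the opening, from 0 (shut) to 1 (fully open), set as the call begins (- or left out, the last holds). The fingers move at their own pace and stop on an object; FORCE is the grip in N (left out, the last holds). Time passes only in rows, so rows that repeat a pose let the fingers close. It gives the time, the measured TCP pose, the force, the opening and the grip force at its end, in the units of the state.
- get_obs(): the state, without advancing time (a new reading comes with each control period).
- grab_frame(name): name is "side" or "top"; returns (picture, depth): 480x640x3 uint8, red, green, blue; 480x640 float32, m along the optical axis (not along the pixel's ray), 0 where there is no reading.
- calibration(name): a dict with "K" (3x3 intrinsics, pixels), "rvec" (rotation vector, rad) and "tvec" (3), from world to camera coordinates, as OpenCV has them. Camera axes: x right, y down, z forward; pixel columns grow to the right and rows downward; lengths in m; the calibration is good to about 2 mm. A picture is of the moment at which its call begins. calibration takes no time and is no camera call.
- hand_in(): hands the job in; it is judged then, once.
The state is a dict: "clock": time; "joints": joint angles; "qvel": joint speeds; "tau": joint torques, N m; "tcp_pos": TCP position; "orientation": TCP orientation; "contact_force": force on the tool from outside, world axes, zero at the start; "moment": the same for the moment, N m; "grip_width": finger opening in m; "gripper_force": force on a finger pad.
Only numpy, scipy, OpenCV 4.12 (cv2) and the standard library are available. Lean on these libraries where they do the work, as an engineer would, in place of code of your own. Each camera call takes 0.05 s, during which the arm holds its last target. There are 200 camera calls.

## Task

Press the call button fully down to ring for the bead repairer and let it up again, then show which two parts belong together: point straight down with the fingertips just above the tall leader bead in the walnut tray (no more than about 4 cm over it) and stay there for two seconds, then point in the same way at the pointed silver finial cap, stay two seconds, and finish still pointing at it. Do not touch, push or lift the bead or the cap, do not bring the fingertips down over any other bead or cap, and leave everything else where it stands.

Things in the scene. Friction and masses are not known exactly. Their poses are not given: they have to be found in the camera images.
- call (a joint): travel of the call button in m: 0 released, 0.006 fully down; a spring brings it back up; about 5 N holds it fully down
- call_top (a point): centre of the top face of the call button: a round dark wooden button 32 mm across on a round brass housing 48 mm across and 12 mm high, fixed to the wooden flap; at rest its top stands 22 mm above the flap; it is pressed straight down. The point goes down with the button
- tray: walnut bead tray, 220 x 72 x 14 mm, walls and floor 5 mm thick, fixed to the flap; origin at the centre of its underside, on the flap's top (18 mm above the marble); its x axis runs along its length, along which lie four open compartments in a row, centres 52 to 54 mm apart
- rack: pale wooden cap rack, 200 x 72 x 14 mm, walls and floor 5 mm thick, fixed to the flap; origin at the centre of its underside; its x axis runs along its length, along which lie three open compartments in a row, centres about 64 mm apart
- leader_bead_top (a point): top of the leader bead: the one tall, slender, vase-shaped bead, 52 mm high, 25 mm across at its belly, narrowing to a neck 13 mm across; loose, of pale turned wood, standing upright in one of the four tray compartments (which one varies); z axis up
- round_bead_top (a point): top of the round bead, a ball-like bead 22 mm high, 24 mm across; loose, of pale turned wood, standing upright in one of the four tray compartments (which one varies); z axis up
- barrel_bead_top (a point): top of the barrel bead, 22 mm high, 22 mm across with flat ends; loose, of pale turned wood, standing upright in one of the four tray compartments (which one varies); z axis up
- disc_bead_top (a point): top of the disc bead, flat, 10 mm high, 30 mm across; loose, of pale turned wood, standing upright in one of the four tray compartments (which one varies); z axis up
- spire_cap_top (a point): point of the pointed finial cap, 46 mm high, a flared base drawn up into a thin spire; loose, of plain silver metal, base 30 mm across, standing upright in one of the three rack compartments (which one varies); z axis up
- knob_cap_top (a point): top of the ball-topped cap, 26 mm high, with a 19 mm ball; loose, of plain silver metal, base 30 mm across, standing upright in one of the three rack compartments (which one varies); z axis up
- plain_cap_top (a point): top of the plain cap, a low flat-topped cup 15 mm high; loose, of plain silver metal, base 30 mm across, standing upright in one of the three rack compartments (which one varies); z axis up
- jar: green glass bead jar with brass lid, 50 mm across, 65 mm high; loose; origin at the centre of its underside
- vise: brass pin vise drill lying flat, about 105 mm long and 13 mm thick, along its x axis; loose; origin at the centre of its underside
- box: dark wooden box inlaid with mother-of-pearl, 116 x 166 x 72 mm, shut; loose; origin at the centre of its underside
- loupe: black eye loupe, 42 mm across its wide upper end, 32 mm high; loose; origin at the centre of its underside
- pot: small open copper pot, 60 mm across, 60 mm high; loose; origin at the centre of its underside
- brush: dusting brush lying flat along its x axis, 150 mm long; loose; origin at the centre of its underside

How it is judged:
On the way, in this order (a step that is already met when the one before it is completed fails the run):
1. the call button is pressed down (at least 4.5 of its 6 mm) (value of joint call above 0.0045 m), for 0.05 s.
2. the call button is up again (value of joint call below 0.0015 m), for 0.05 s.
3. the fingertips point at the leader bead: grasp point within 20 mm sideways of its top, fingertips about 2 to 50 mm above it, for 1.7 s (horizontal distance between the grasp point and leader_bead_top below 0.02 m and z of the grasp point in the frame of leader_bead_top between 0.0205 and 0.072 m), for 1.7 s.
4. the fingertips point at the pointed cap in the same way, for 1.7 s (horizontal distance between the grasp point and spire_cap_top below 0.02 m and z of the grasp point in the frame of spire_cap_top between 0.0205 and 0.072 m), for 1.7 s.
At the end, for the whole second after the job is handed in: Fingertips still about 2 to 50 mm above the pointed cap (grasp point within 20 mm sideways of its point), call button up, leader bead and pointed cap within 5 mm of where they started, all other beads, caps and loose things within 8 mm (all of step 4 and value of joint call below 0.0015 m and distance of each of leader_bead_top, spire_cap_top from where it was at the start of the episode below 0.005 m and distance of each of round_bead_top, barrel_bead_top, disc_bead_top, knob_cap_top, plain_cap_top, jar, vise, box, loupe, pot, brush from where it was at the start of the episode below 0.008 m); the robot touches nothing.
It fails at once if the robot touches the leader bead or the pointed cap (contact force between any of the fingers, the arm and leader_bead above 0.3 N or contact force between any of the fingers, the arm and spire_cap above 0.3 N).
It fails at once if the leader bead or the pointed cap is pushed, lifted or carried (moved over 5 mm) (distance of any of leader_bead_top, spire_cap_top from where it was at the start of the episode above 0.005 m).
It fails at once if the fingertips come down to point at another bead or cap (within 18 mm sideways of its middle and less than about 35 mm above its top) ((horizontal distance between the grasp point and round_bead_top below 0.018 m and z of the grasp point in the frame of round_bead_top below 0.054 m) or (horizontal distance between the grasp point and barrel_bead_top below 0.018 m and z of the grasp point in the frame of barrel_bead_top below 0.054 m) or (horizontal distance between the grasp point and disc_bead_top below 0.018 m and z of the grasp point in the frame of disc_bead_top below 0.054 m) or (horizontal distance between the grasp point and knob_cap_top below 0.018 m and z of the grasp point in the frame of knob_cap_top below 0.054 m) or (horizontal distance between the grasp point and plain_cap_top below 0.018 m and z of the grasp point in the frame of plain_cap_top below 0.054 m)).
It fails at once if another bead, cap or bystander is moved by more than 8 mm (distance of any of round_bead_top, barrel_bead_top, disc_bead_top, knob_cap_top, plain_cap_top, jar, vise, box, loupe, pot, brush from where it was at the start of the episode above 0.008 m).
It also fails if it takes over 61 s, if anything falls off the work surface, if the arm or the gripper's body presses on something with over 40 N, if the wrist force passes 120 N, or if a joint passes its speed limit or range.

## Working session

There is one attempt and no reset: what is moved stays moved. The work goes in short steps, Python scripts to look and compute and a shell command to move; the robot and the scene stay as the last step left them, time stands still between calls to the robot, and variables do not carry over. Pictures are saved under pics/ and viewed, at most 10 in all, crops included, and the job is handed in when it is done.

```bash
mkdir -p pics; cat > h.py <<'E'
import numpy as np, cv2
from bench import *
def pts(name):
    im,d=grab_frame(name); c=calibration(name)
    K=np.array(c["K"]);R=cv2.Rodrigues(np.array(c["rvec"],float))[0];t=np.array(c["tvec"],float).ravel()
    v,u=np.mgrid[:480,:640]
    r=np.stack([(u-K[0,2])/K[0,0],(v-K[1,2])/K[1,1],np.ones_like(u,float)],-1)*d[...,None]
    P=(r-t)@R; P[d==0]=np.nan
    return im,d,P
E
python3 - <<'E'
from h import *
for n in("top","side"):
    im,d,P=pts(n); cv2.imwrite(f"pics/{n}.png",im[...,::-1]); np.save(n,P); c=calibration(n)
    R=cv2.Rodrigues(np.array(c["rvec"],float))[0];print(n,-R.T@np.ravel(c["tvec"]),(d==0).mean())
o=get_obs();print(o,grip_point_offset)
E
```

```text
top [0.40112741 0.0126664  1.1007211 ] 0.003974609375
side [ 0.32880279 -0.74811749  0.80844215] 0.003837890625
{'clock': 0.1, 'joints': array([-1.42708571,  0.47771799,  0.02233256,  1.5563151 , -0.01147649,
        1.10930857, -0.08308525]), 'qvel': array([ 0.00073212, -0.00112107, -0.00119244, -0.00295524,  0.0005623 ,
       -0.00107994,  0.0005306 ]), 'tau': array([ 3.82597646e-03, -5.97761428e+01,  1.61330111e+00, -2.81955385e+01,
        1.27793927e-02,  4.99945381e-03, -2.26811704e-05]), 'tcp_pos': array([0.16806235, 0.65320855, 0.23043821]), 'orientation': array([-3.94404950e-01, -3.11666520e+00,  2.54362572e-03]), 'contact_force': array([-0.08822657, -0.28767257, -0.80576978]), 'moment': array([0.01280177, 0.02978354, 0.01585612]), 'gripper_force': 0.0, 'grip_width': 0.08529605646396458} -0.0187
```

View pics/top.png

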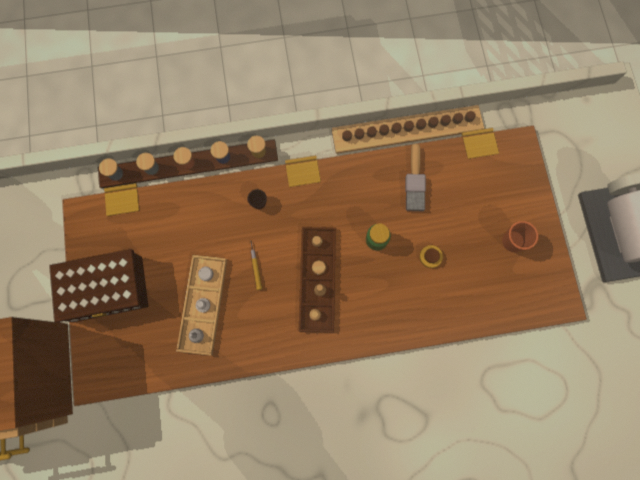

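View pics/side.png

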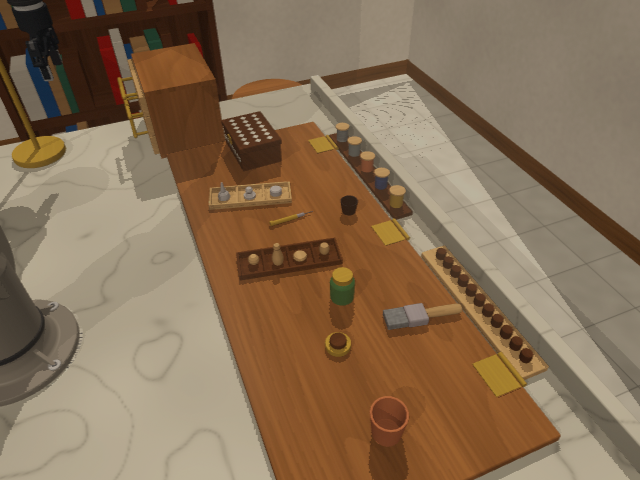

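The side view shows the tray, left to right: round bead (253,260), leader (277,255), disc (300,256) and barrel (324,249). The rack holds the spire (223,190), knob (249,192) and plain cap (275,190), and the button is at (338,344). In the top view, the leader is near (320,290), the spire near (195,336) and the button at (431,257).

```bash
python3 - <<'E'
from h import *
T=np.load("top.npy");S=np.load("side.npy")
np.set_printoptions(precision=4,suppress=True)
def hi(P,u,v,w,n):
    q=P[v-w:v+w+1,u-w:u+w+1].reshape(-1,3);q=q[~np.isnan(q[:,2])];m=q[:,2].max()
    k=q[q[:,2]>m-.006];print(n,"max",m,"mean top",k.mean(0),len(k), "mid",(k.min(0)+k.max(0))/2)
for P,L in((T,dict(btn=(431,257,8),leader=(320,290,8),rnd=(315,315,7),disc=(319,267,7),bar=(317,241,7),spire=(195,336,8),knob=(203,305,7),plain=(205,273,7),jar=(378,236,12),pot=(522,235,16),loupe=(257,199,10),box=(95,282,30),brush=(416,180,30),vise=(257,270,12))),
 (S,dict(btn=(338,342,9),leader=(277,250,9),spire=(223,187,8),rnd=(253,260,7),disc=(300,256,7),knob=(249,192,7)))):
    for n,a in L.items(): hi(P,*a,n)
    print()
print(T[265,440+25],T[280,255])
E
python3 - <<'E'
import cv2
a=cv2.imread('pics/top.png')[220:365,170:345];cv2.imwrite('pics/c.png',cv2.resize(a,None,fx=4,fy=4,interpolation=2))
E
```

```text
btn max 0.04596071287146004 mean top [ 0.563  -0.2368  0.0414] 88 mid [ 0.5628 -0.2363  0.043 ]
leader max 0.07909350221073655 mean top [0.5305 0.0053 0.0755] 29 mid [0.5305 0.0054 0.0762]
rnd max 0.048993140371526446 mean top [0.4832 0.0236 0.0452] 46 mid [0.4821 0.0236 0.046 ]
disc max 0.03899552870889952 mean top [0.5787 0.0008 0.0343] 73 mid [0.5787 0.0012 0.036 ]
bar max 0.04980665108948206 mean top [ 0.6331 -0.0039  0.046 ] 46 mid [ 0.6333 -0.0045  0.0468]
spire max 0.07099027523158304 mean top [0.4807 0.2694 0.0688] 6 mid [0.4811 0.2688 0.0695]
knob max 0.05526235291864057 mean top [0.5399 0.2486 0.0505] 20 mid [0.5409 0.249  0.0523]
plain max 0.04316369129411185 mean top [0.6041 0.2344 0.0391] 93 mid [0.6034 0.2351 0.0402]
jar max 0.08832045450995885 mean top [ 0.6188 -0.1302  0.0841] 194 mid [ 0.6184 -0.131   0.0853]
pot max 0.08417708407513573 mean top [ 0.5687 -0.4166  0.0795] 64 mid [ 0.5681 -0.417   0.0812]
loupe max 0.056621917252655 mean top [0.7443 0.1069 0.0524] 31 mid [0.7431 0.1061 0.0537]
box max 0.09595738626369947 mean top [0.6089 0.4382 0.0913] 1490 mid [0.6078 0.4383 0.093 ]
brush max 0.04394153599916004 mean top [ 0.7287 -0.2367  0.0395] 218 mid [ 0.7305 -0.2331  0.0409]
vise max 0.03372794168800323 mean top [0.5925 0.1308 0.0293] 69 mid [0.5923 0.1307 0.0307]

btn max 0.044551395264578415 mean top [ 0.5614 -0.2403  0.0407] 183 mid [ 0.5612 -0.2398  0.0416]
leader max 0.07804083464052543 mean top [0.5285 0.0019 0.0751] 28 mid [0.5288 0.0022 0.0752]
spire max 0.0702562050674828 mean top [0.4794 0.2668 0.0679] 6 mid [0.4794 0.2671 0.0677]
rnd max 0.049516876051037634 mean top [0.4812 0.0203 0.0455] 26 mid [0.4806 0.0216 0.0465]
disc max 0.03716607190317799 mean top [ 0.5769 -0.0029  0.0335] 94 mid [ 0.5767 -0.0023  0.0342]
knob max 0.05255704194303743 mean top [0.539  0.2444 0.0488] 21 mid [0.5389 0.2442 0.0497]

[nan nan nan] [0.5725 0.1351 0.0293]
```

View pics/c.png

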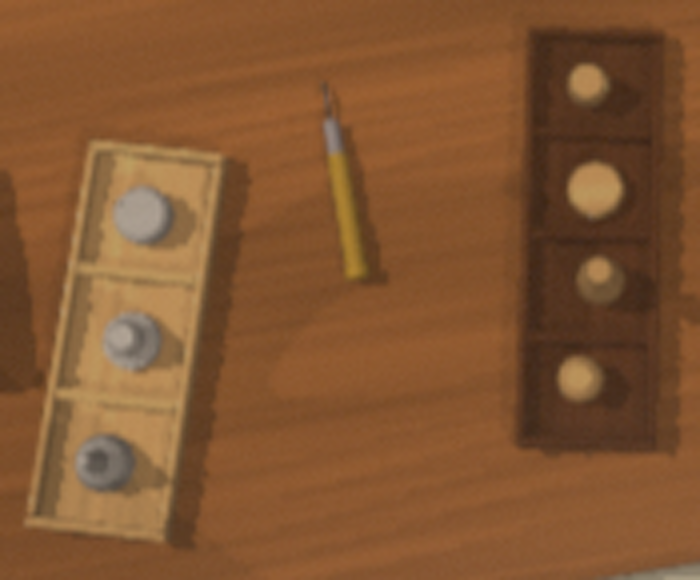

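The crop confirms the order: leader neck at (600,270) in crop pixels, spire at (100,462). Next I check the tall obstacles (cabinet, lamp) before moving.

```bash
python3 - <<'E'
from h import *
np.set_printoptions(precision=3,suppress=True)
T=np.load("top.npy");S=np.load("side.npy")
for n,P in(("top",T),("side",S)):
    m=(P[...,2]>.10)&(P[...,2]<1.2)&(np.hypot(P[...,0],P[...,1])<1.1)
    k,lab,st,c=cv2.connectedComponentsWithStats(m.astype(np.uint8))
    for i in range(1,k):
        if st[i,4]>30:
            q=P[lab==i];print(n,st[i],np.percentile(q,2,0),np.percentile(q,98,0))
for p in[(38,150),(10,100),(20,130),(175,60),(40,20),(45,60)]:print(p,S[p[1],p[0]])
E
```

```text
top [617 173  23  15 235] [ 0.627 -0.657  0.101] [ 0.646 -0.624  0.122]
top [617 190  23  68 884] [ 0.49  -0.639  0.101] [ 0.61  -0.612  0.125]
top [   0  316   48  144 5366] [0.335 0.539 0.103] [0.548 0.615 0.203]
side [   7    0   56   81 2271] [0.137 0.581 0.252] [0.204 0.708 0.427]
side [ 118   43  103   85 6017] [0.318 0.535 0.104] [0.547 0.786 0.203]
side [  0  58  30  68 390] [0.045 0.688 0.104] [0.059 0.702 0.273]
side [   0  226   33  118 2181] [ 0.027 -0.063  0.102] [0.071 0.045 0.233]
(38, 150) [0.051 0.694 0.018]
(10, 100) [-0.133  1.551 -0.202]
(20, 130) [-0.148  1.556 -0.344]
(175, 60) [0.475 0.696 0.202]
(40, 20) [0.186 0.617 0.382]
(45, 60) [0.167 0.599 0.297]
```

```bash
python3 -m pendant '{"translation":[[0,0,1],[0,0,2],[1.3,-1.4,2],[2.6,-2.8,2],[3.9,-4.2,2],[5.2,-5.6,2],[6.5,-7,2],[7.8,-8.4,2],[9.1,-9.8,2],[10.4,-11.2,2],[11.3,-12.2,2],[11.3,-12.2,2]],"delta_rot":[[0,0,0],[0,0,0],[0,0,0],[0,0,0],[0,0,0],[0,0,0],[0,0,0],[0,0,0],[0,0,0],[0,0,0],[0,0,0],[0,0,0]]}' 0
python3 -m pendant '{"translation":[[0.4,-2,0],[0.8,-4,0],[1.2,-6,0],[1.6,-8,0],[2,-10,0],[2.4,-12,0],[2.8,-14,0],[3.2,-16,0],[3.6,-18,0],[4,-20,0],[4.4,-22,0],[4.5,-23.5,0]],"delta_rot":[[0,0,0],[0,0,0],[0,0,0],[0,0,0],[0,0,0],[0,0,0],[0,0,0],[0,0,0],[0,0,0],[0,0,0],[0,0,0],[0,0,0]]}'
python3 -c "from bench import *;print(get_obs()['joints'])"
```

```text
clock: 1.6
tcp_pos: [0.4528, 0.3456, 0.2811]
orientation: [0.404, 3.115, -0.002]
contact_force: [-0.5, 1.6, 1.0]
grip_width: 0.0001
gripper_force: 0.0
clock: 3.1
tcp_pos: [0.5638, -0.2395, 0.2809]
orientation: [-0.393, -3.116, -0.0]
contact_force: [0.7, 0.4, 0.2]
grip_width: 0.0001
gripper_force: 0.0
[-0.10027509  0.36027361  0.52859494  1.68147387 -0.19567689  1.15321089
  1.7998223 ]
```

```bash
python3 -m pendant '{"translation":[[0,0,-2],[0,0,-4],[0,0,-6],[0,0,-7.5],[0,0,-8.5],[0,0,-9],[0,0,-9.2],[0,0,-9.2]],"delta_rot":[[0,0,0],[0,0,0],[0,0,0],[0,0,0],[0,0,0],[0,0,0],[0,0,0],[0,0,0]]}'
python3 -m pendant '{"translation":[[0,0,-0.1],[0,0,-0.2],[0,0,-0.3],[0,0,-0.4],[0,0,-0.5],[0,0,-0.5]],"delta_rot":[[0,0,0],[0,0,0],[0,0,0],[0,0,0],[0,0,0],[0,0,0]]}'
```

```text
clock: 4.1
tcp_pos: [0.5637, -0.2387, 0.0518]
orientation: [0.394, 3.116, 0.0]
contact_force: [0.2, 0.3, -0.2]
grip_width: -0.0001
gripper_force: 0.0
clock: 4.85
tcp_pos: [0.5632, -0.2388, 0.0388]
orientation: [-0.395, -3.117, -0.0]
contact_force: [-0.5, 0.5, 2.3]
grip_width: 0.0002
gripper_force: 1.1
```

```bash
python3 -m pendant '{"translation":[[0,0,-0.08],[0,0,-0.16],[0,0,-0.24],[0,0,-0.24],[0,0,-0.24]],"delta_rot":[[0,0,0],[0,0,0],[0,0,0],[0,0,0],[0,0,0]]}'
```

```text
clock: 5.48
tcp_pos: [0.5633, -0.2388, 0.034]
orientation: [0.395, 3.116, 0.001]
contact_force: [-4.3, 1.6, 15.1]
grip_width: 0.0001
gripper_force: 7.2
```

It bottomed out (15 N, against the 5 N needed). I'll release and move above the leader.

```bash
python3 -m pendant '{"translation":[[0,0,0.4],[0,0,1],[0,0,2],[0,0,3.5],[0,0,5],[0,0,6.5],[0,0,8],[0,0,9]],"delta_rot":[[0,0,0],[0,0,0],[0,0,0],[0,0,0],[0,0,0],[0,0,0],[0,0,0],[0,0,0]]}'
python3 -m pendant '{"translation":[[-0.2,1.5,0],[-0.4,3,0],[-0.6,4.5,0],[-0.8,6,0],[-1,7.5,0],[-1.3,9,0],[-1.36,9.7,0],[-1.36,9.7,0],[-1.36,9.7,0]],"delta_rot":[[0,0,0],[0,0,0],[0,0,0],[0,0,0],[0,0,0],[0,0,0],[0,0,0],[0,0,0],[0,0,0]]}'
python3 - <<'E'
from h import *
im,d,P=pts("side");cv2.imwrite("pics/s2.png",im[120:420,140:540,::-1].repeat(2,0).repeat(2,1))
q=P[333:352,329:347];print(np.nanmax(q[...,2]))
E
```

```text
clock: 6.48
tcp_pos: [0.5635, -0.2391, 0.2603]
orientation: [0.395, 3.114, -0.001]
contact_force: [0.7, -0.0, -0.4]
grip_width: -0.0002
gripper_force: 0.0
clock: 7.6
tcp_pos: [0.5294, 0.0019, 0.258]
orientation: [0.398, 3.116, -0.001]
contact_force: [0.7, -0.0, -0.4]
grip_width: 0.0
gripper_force: 0.0
0.04341456149900301
```

View pics/s2.png

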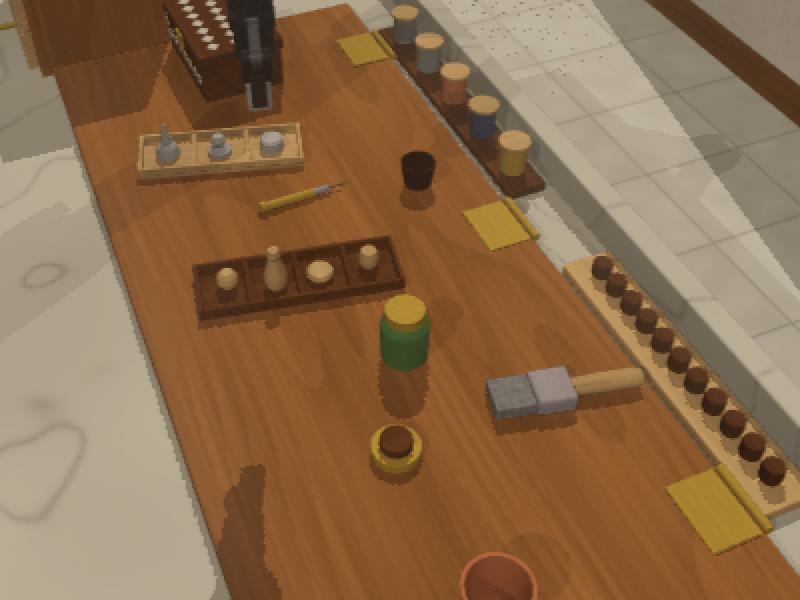

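The picture shows the button back up at (396,443). Everything stands as before, with the leader at (275,270). The gripper is above the tray. Now I lower it and point.

```bash
python3 -m pendant '{"translation":[[0,0,-1.5],[0,0,-3],[0,0,-4.5],[0,0,-5.5],[0,0,-6],[0,0,-6.3],[0,0,-6.3],[0,0,-6.3],[0,0,-6.3]],"delta_rot":[[0,0,0],[0,0,0],[0,0,0],[0,0,0],[0,0,0],[0,0,0],[0,0,0],[0,0,0],[0,0,0]]}'
python3 - <<'E'
from h import *
im,d,P=pts("side");cv2.imwrite("pics/s3.png",cv2.resize(im[150:300,180:380,::-1],None,fx=4,fy=4))
E
```

```text
clock: 8.78
tcp_pos: [0.5297, 0.0038, 0.101]
orientation: [0.394, 3.116, 0.001]
contact_force: [-0.1, 0.6, 0.1]
grip_width: -0.0002
gripper_force: 0.0
```

View pics/s3.png

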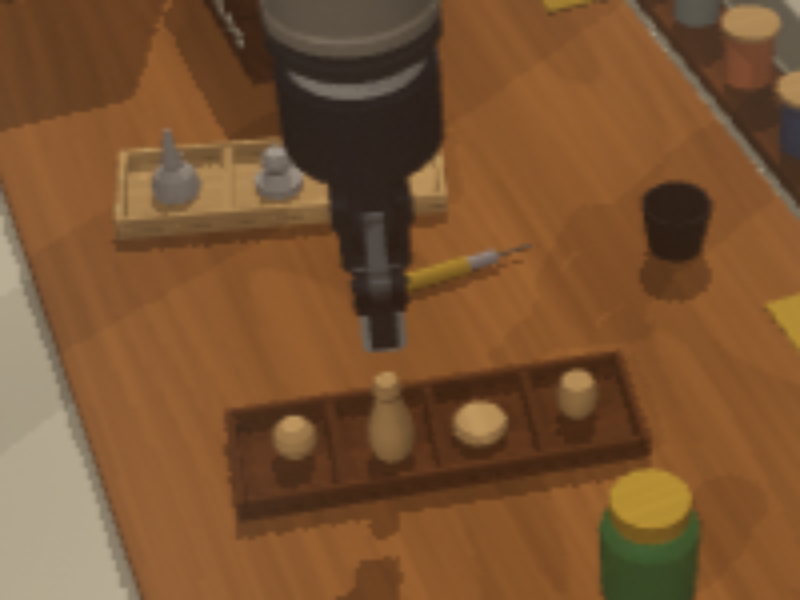

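The fingertips at (383,345) point straight at the leader's neck (387,380), about 26 mm above it. I hold there, then go on to the cap.

```bash
for i in 1 2; do python3 -m pendant '{"translation":[[0,0,0],[0,0,0],[0,0,0],[0,0,0],[0,0,0],[0,0,0],[0,0,0],[0,0,0],[0,0,0],[0,0,0]],"delta_rot":[[0,0,0],[0,0,0],[0,0,0],[0,0,0],[0,0,0],[0,0,0],[0,0,0],[0,0,0],[0,0,0],[0,0,0]]}'; done
python3 -m pendant '{"translation":[[0,0,1],[0,0,2.5],[0,0,4],[-0.3,1.6,4],[-0.6,3.2,4],[-0.9,4.8,4],[-1.2,6.4,4],[-1.5,8,4],[-1.8,9.6,4],[-2,10.56,4],[-2,10.56,4],[-2,10.56,4]],"delta_rot":[[0,0,0],[0,0,0],[0,0,0],[0,0,0],[0,0,0],[0,0,0],[0,0,0],[0,0,0],[0,0,0],[0,0,0],[0,0,0],[0,0,0]]}'
python3 -m pendant '{"translation":[[0,0,-1],[0,0,-2],[0,0,-3],[0,0,-3.7],[0,0,-4.2],[0,0,-4.2],[0,0,-4.2]],"delta_rot":[[0,0,0],[0,0,0],[0,0,0],[0,0,0],[0,0,0],[0,0,0],[0,0,0]]}'
python3 - <<'E'
from h import *
im,d,P=pts("side");cv2.imwrite("pics/s4.png",cv2.resize(im[120:270,140:340,::-1],None,fx=4,fy=4))
E
```

```text
clock: 10.07
tcp_pos: [0.5292, 0.0037, 0.1003]
orientation: [0.395, 3.117, 0.0]
contact_force: [-0.5, 0.7, -0.6]
grip_width: 0.0
gripper_force: 0.0
clock: 11.32
tcp_pos: [0.5292, 0.0038, 0.1003]
orientation: [-0.394, -3.117, -0.0]
contact_force: [-0.6, -0.4, -0.3]
grip_width: 0.0001
gripper_force: 0.0
clock: 12.82
tcp_pos: [0.4794, 0.2664, 0.2002]
orientation: [0.396, 3.116, -0.001]
contact_force: [0.6, -0.3, 0.7]
grip_width: -0.0
gripper_force: 0.0
clock: 13.7
tcp_pos: [0.4797, 0.2679, 0.096]
orientation: [0.395, 3.116, 0.001]
contact_force: [0.2, -0.7, 0.1]
grip_width: 0.0001
gripper_force: 0.0
```

View pics/s4.png

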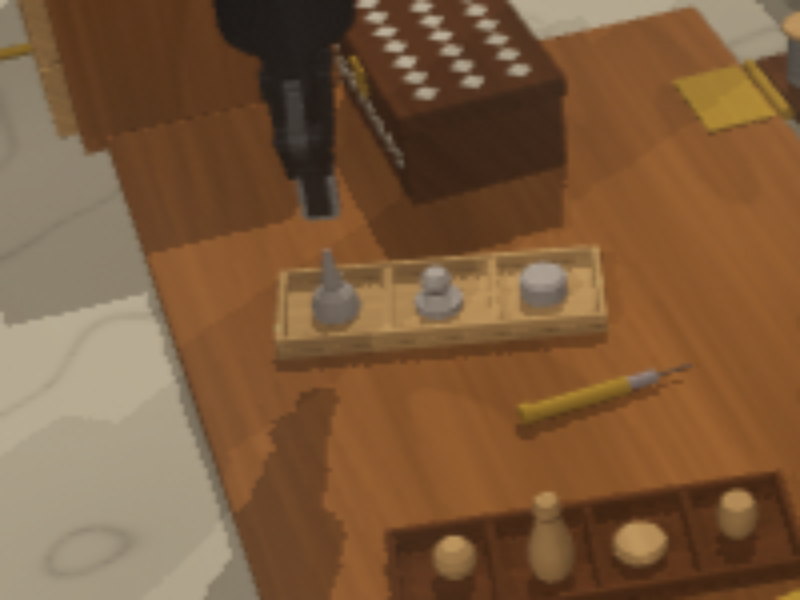

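The fingertips at (320,213) are directly above the spire's point (328,250), and nothing has moved. I hold here, then hand in.

```bash
for i in 1 2; do python3 -m pendant '{"translation":[[0,0,0],[0,0,0],[0,0,0],[0,0,0],[0,0,0],[0,0,0],[0,0,0],[0,0,0],[0,0,0],[0,0,0]],"delta_rot":[[0,0,0],[0,0,0],[0,0,0],[0,0,0],[0,0,0],[0,0,0],[0,0,0],[0,0,0],[0,0,0],[0,0,0]]}'; done; python3 -c "from bench import *;print(hand_in())"
```

```text
clock: 15.0
tcp_pos: [0.4792, 0.2677, 0.0953]
orientation: [-0.395, -3.117, -0.0]
contact_force: [-0.3, -1.4, 0.9]
grip_width: 0.0001
gripper_force: 0.0
clock: 16.25
tcp_pos: [0.4792, 0.2677, 0.0953]
orientation: [-0.394, -3.117, -0.0]
contact_force: [0.4, -0.0, -0.0]
grip_width: -0.0
gripper_force: 0.0
the job is handed in; nothing more can be done
None
```

I pressed the call button fully down and let it up, pointed at the leader bead and then at the pointed cap for over two seconds each, and handed the job in at about 16 s, still over the cap; no verdict came back, but nothing looked moved in the pictures.

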